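Stand a toppled glaze bottle up in its bin and move the stop bar in

ROBOT

A 7-joint arm with a two-finger parallel gripper is mounted at the origin on the work surface. World frame = base frame: x ahead of the robot, y to its left, z up, the work surface at z = 0. Lengths are in m, angles in rad, forces in N, time in s.
With the tool pointing down it reaches from about 0.425 to 0.95 m from the base axis. Payload 4.7 kg.
Tool frame: the origin (TCP) lies between the finger pads; the fingertips stand 11 mm ahead of it and the grasp point (between the pads) lies 8 mm behind it; x points along the fingers, y is the direction in which the jaws open and shut, and the axes are right-handed (so a half turn about x gives the same grasp; the last joint's range is limited). The gripper opens to 87 mm and grips with 3 to 60 N. Pads are 19 mm wide; open, the fingers measure 117 mm over their backs; the gripper's body (75 mm by 190 mm) begins 51 mm behind the grasp point.
Start: joints at [1.312, 0.469, -0.049, 1.532, 0.024, 1.141, -0.082], TCP at [0.154, -0.657, 0.234] pointing down, gripper open.
Joint ranges: [-2.59, 2.59], [-0.33, 1.99], [-1.39, 1.29], [0.1, 2.45], [-1.04, 4.18], [0.21, 1.99], [-2.66, 2.66]. Speed limits (rad/s): [2.57, 2.57, 3.14, 3.14, 3.14, 3.14, 3.14].

INTERFACE

Orientations are given as a rotation vector (axis times angle).
In Python, from rig import bot, vision, job gives the robot as it stands. The module is installed in compiled form; this text tells all that it offers.
- The arm moves only by the shell command python3 -m creep 'ROWS' [OPENING]. ROWS is JSON, a list of rows, each a list of 6 numbers: the shift along the tool's x, y, z in mm, then the turn, a rotation vector about the tool's x, y, z in degrees. In form: [[dx, dy, dz, ax, ay, az], ...]. A call has 1 to 12 rows; each row shifts and turns the commanded pose from where the row before left it, along the tool's axes as they then stand; what a row does not reach is not made up. A row lasts 1/12 s, in which the tool goes at most 41.7 mm and 7.16 degrees, less where a joint would pass 70% of its speed; a pose out of reach is approached as far as the arm can. A call with a gripper value outside its range is refused whole. OPENING is the gripper command: -1 is fully open, 1 is shut, values between are in proportion, set as the call begins (- or left out, the last holds). The fingers move at their own pace and stop on an object; the grip force is fixed at half the most. Time passes only in rows, so rows that do not move let the fingers close. It gives the time, the measured TCP pose, the force and the opening at its end, in the units of the state.
- bot.sense(): the state, without advancing time (a new reading comes with each control period).
- vision.read_camera(name): name is "scene" or "top" or "wrist"; returns the picture (400x640x3 uint8, blue, green, red); there is no depth.
- vision.calibration(name): a dict with "fov_y" (degrees; the focal length in pixels is half the picture's height over the tangent of half this angle, whatever the lens; pixels are square), "cx", "cy" (the principal point, pixels), "dist" ([k1, k2, p1, p2, k3] as OpenCV has them; the pictures are not rectified), "T" (4x4, takes a point from camera to world coordinates); the wrist camera has in their place "mount" (4x4, takes a point from camera to tool coordinates, whose origin is the TCP and whose axes are the tool frame's). Camera axes: x right, y down, z forward; pixel columns grow to the right and rows downward; lengths in m; the calibration is good to about 2 mm. A picture is of the moment at which its call begins: read the wrist's pose just before it. calibration takes no time and is no camera call.
- job.hand_in(): hands the job in, once; it reports no verdict.
The state is a dict: "time": time; "q": joint angles; "joint_vel": joint speeds; "tau": joint torques, N m; "tcp_pos": TCP position; "eef_rot": TCP orientation; "ft_force": force on the tool from outside, world axes, zero at the start; "wrist_torque": the same for the moment, N m; "finger_gap": opening from 0.0 (shut) to 1.0 (fully open).
Only numpy, scipy, OpenCV 4.12 (cv2) and the standard library are available. Lean on these libraries where they do the work, as an engineer would, in place of code of your own. Each camera call takes 0.05 s, during which the arm holds its last target.

TASK

The blue glaze bottle has toppled inside the wooden bin and leans on the stop bar: tip it back upright so that it stands on the floor of its own lane. Then lift the stop bar by its orange tab, move it to the next pair of notches, close to the bottles, and let it down squarely, seated at both ends and centred across the bin. Keep the red bottle standing in its place and leave the other things on the table where they are.

Things in the scene. Friction and masses are not known exactly. Their poses are not given: they have to be found in the camera images.
- bin: Plywood bin fixed to the table, 158 (its x) by 176 (its y) by 118 mm high, walls 8 mm, open on top. Origin: centre of its underside; z up. A divider at x = 0 (10 mm thick, top at 88 mm height) makes two lanes along y, each 66 mm wide (centre lines x = -38 and +38 mm), inside from y = -80 mm (the foot wall) to +80 mm. Lane floor 8 mm above the table.
- next_notch (a point): Where the stop bar's origin must go: midway between the two inner notches (x = 0, y = -10 mm, 95 mm high in the bin's frame). Each long side wall (x = -75, +75 mm) has two square notches open above, 24 mm wide along y, bottoms at 95 mm, wall tops at 118 mm: the inner pair here, the outer pair, where the bar starts, at y = +36 mm. Axes as the bin's.
- blue_bottle: Slim blue bottle, about 0.3 kg, in either lane: body 48 mm diameter, 142 mm tall, shoulder to 154 mm. Origin on its axis 10 mm above its underside; z along the axis to the cap. It starts leaning about 35 degrees towards the bin's +y, foot against the foot wall (y = -80 mm), side resting on the stop bar. Standing, its origin is 18 mm and its top 188 mm above the table.
- blue_cap (a point): Centre of the top of the blue bottle's white cap (28 mm diameter, 26 mm tall), 170 mm from the body's origin; z along the axis. At the start the cap overhangs the stop bar by about 6 mm towards +y. Pushed towards the bin's -y the bottle pivots up, its foot braced by the foot wall; within about 15 degrees of upright it rights itself.
- red_bottle: The same bottle in red, standing upright in the other lane, near the foot wall. Same origin.
- stop_bar: Loose dark wooden bar 190 mm long (its x, across the bin) by 16 by 16 mm, about 0.18 kg, lying in the two outer notches. Origin: centre of its underside. An orange tab, 22 mm wide (along x) and 12 mm thick (along y), stands up from its middle, to 96 mm above the origin (191 mm above the table when seated).
- tab_top (a point): Centre of the top of the stop bar's orange tab, 96 mm above the bar's origin; axes as the bar's.
- jar: Bystander: green jar with black lid, 60 mm diameter, 75 mm tall, standing beyond the +y end of the bin. Origin under its centre.
- mug: Bystander: white mug, 84 mm diameter, 100 mm tall. Origin under its centre.
- painted_tile: Bystander: painted tile 140 by 140 by 10 mm. Origin under its centre.
- brush: Bystander: brush 190 mm long lying on the table. Origin in its middle.
- ochre_jar: Bystander: amber jar with yellow lid, 64 mm diameter, 80 mm tall. Origin under its centre.
- small_jar: Bystander: blue jar with white lid, 52 mm diameter, 60 mm tall, standing beside the +x side of the bin. Origin under its centre.
- spoon: Bystander: steel spoon 160 mm long lying on the table. Origin in its middle.
Mind the look-alikes: they are no part of the job. Leave any purple look-alike of the bin alone.

How it is judged:
By the outcome, as a careful person would: the job done as asked, in the order asked, and still so for the second after the job is handed in, with the robot touching nothing.
It also fails if it takes over 58 s, if anything falls off the work surface, if the arm or the gripper's body presses on something with over 40 N, if the wrist force passes 120 N, or if a joint passes its speed limit or range.

## Working session

There is one attempt and no reset: what is moved stays moved. The work goes in short steps, Python scripts to look and compute and a shell command to move; the robot and the scene stay as the last step left them, time stands still between calls to the robot, and variables do not carry over. Pictures are saved under pics/ and viewed, and the job is handed in when it is done.

```bash
mkdir -p pics; ls; python3 - <<'E'
from rig import bot,vision,job
import cv2,numpy as np
np.set_printoptions(precision=4,suppress=True)
for n in ["scene","top","wrist"]:
    cv2.imwrite(f"pics/a_{n}.png",vision.read_camera(n)); c=vision.calibration(n); print(n,c)
print(bot.sense())
E
```

```text
pics
scene {'fov_y': 57.810090657597684, 'cx': 322.40458562540135, 'cy': 197.02868039632693, 'dist': array([-0.0209,  0.    ,  0.    ,  0.    ,  0.    ]), 'T': array([[-0.5948,  0.4881, -0.6387,  1.1177],
       [ 0.8038,  0.3522, -0.4794,  0.4738],
       [-0.009 , -0.7986, -0.6018,  0.703 ],
       [ 0.    ,  0.    ,  0.    ,  1.    ]])}
top {'fov_y': 46.19312317672711, 'cx': 320.1472202709132, 'cy': 203.18033255955882, 'dist': array([0.0181, 0.    , 0.    , 0.    , 0.    ]), 'T': array([[ 0.0122, -0.9948,  0.1014,  0.3987],
       [-0.9999, -0.0133, -0.0103,  0.0359],
       [ 0.0116, -0.1013, -0.9948,  1.3797],
       [ 0.    ,  0.    ,  0.    ,  1.    ]])}
wrist {'fov_y': 60.4728426116821, 'cx': 319.8923738310408, 'cy': 190.94942056579964, 'dist': array([0.007, 0.   , 0.   , 0.   , 0.   ]), 'mount': array([[ 0.0003, -0.2553,  0.9669, -0.1506],
       [ 1.    ,  0.    , -0.0003, -0.0007],
       [ 0.0001,  0.9669,  0.2553, -0.0696],
       [ 0.    ,  0.    ,  0.    ,  1.    ]])}
{'time': 0.15, 'q': array([ 1.3121,  0.4693, -0.0486,  1.5334,  0.0241,  1.141 , -0.0823]), 'joint_vel': array([ 0.0017, -0.0026,  0.0025, -0.0043, -0.0002,  0.0014,  0.0016]), 'tau': array([  0.0004, -50.8427,  -0.0807, -23.6417,  -0.0613,   0.0357,
         0.0001]), 'tcp_pos': array([ 0.1537, -0.6569,  0.2328]), 'eef_rot': array([ 2.1001,  0.2439, -2.1005]), 'ft_force': array([ 0.1361,  0.0162, -1.0655]), 'wrist_torque': array([ 0.0011, -0.0168, -0.0344]), 'finger_gap': 1.0030436251849921}
```

View pics/a_scene.png

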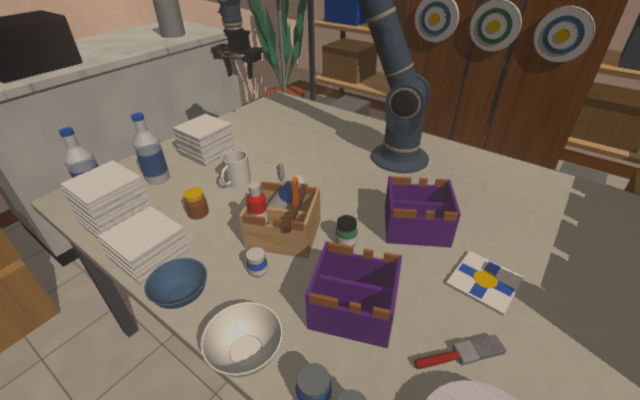

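View pics/a_top.png

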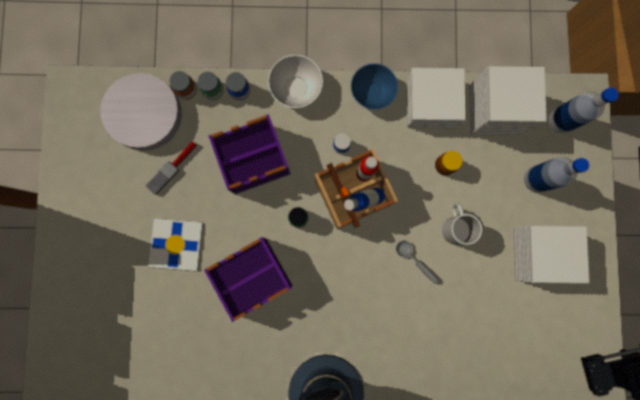

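View pics/a_wrist.png

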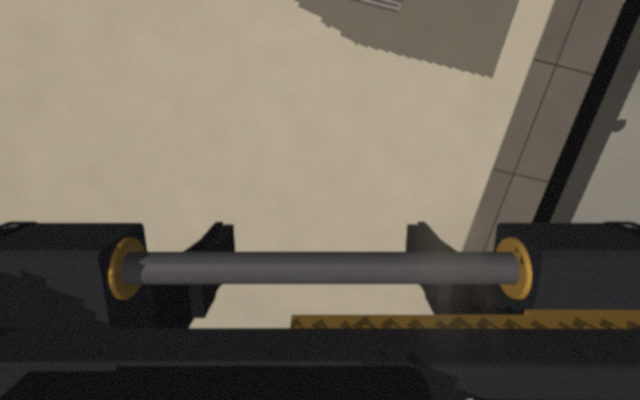

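The job is the wooden bin, at top-view (355,190) and scene-view (283,215). These could be mistaken for parts of it:
- Purple bins: top (250,155) and (248,278).
- Blue bottles: the large blue/white ones at top (575,112) and (550,175). The one I want is at (363,198), in the wooden bin.
- Orange: purple-bin notch trim at (240,185). The tab I want is at (344,191), on the dark bar.

Next is a close crop to check the choice.

```bash
python3 - <<'E'
import cv2
a=cv2.imread("pics/a_top.png")[135:245,285:415]; b=cv2.imread("pics/a_scene.png")[150:290,225:375]
cv2.imwrite("pics/b_top.png",cv2.resize(a,None,fx=6,fy=5.4,interpolation=cv2.INTER_CUBIC)[:600])
cv2.imwrite("pics/b_scene.png",cv2.resize(b,None,fx=4.2,fy=4.2,interpolation=cv2.INTER_CUBIC))
E
```

```text
(no output)
```

View pics/b_top.png

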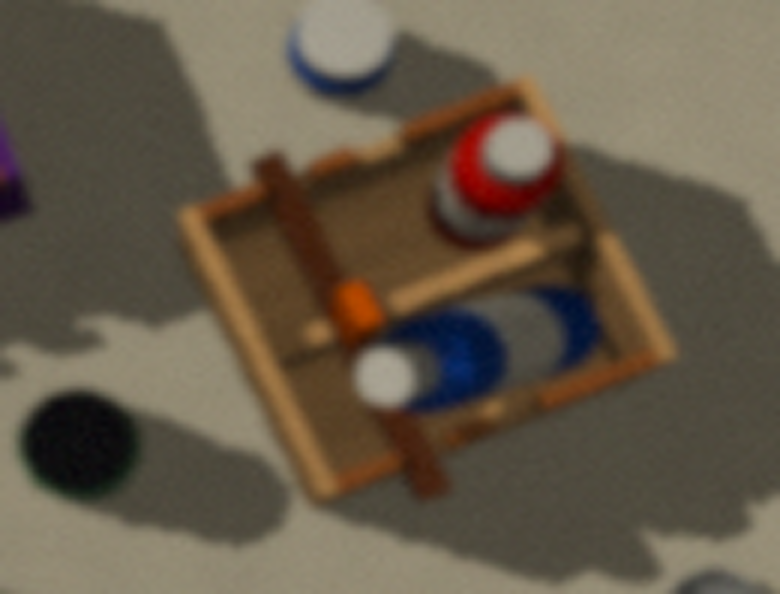

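View pics/b_scene.png

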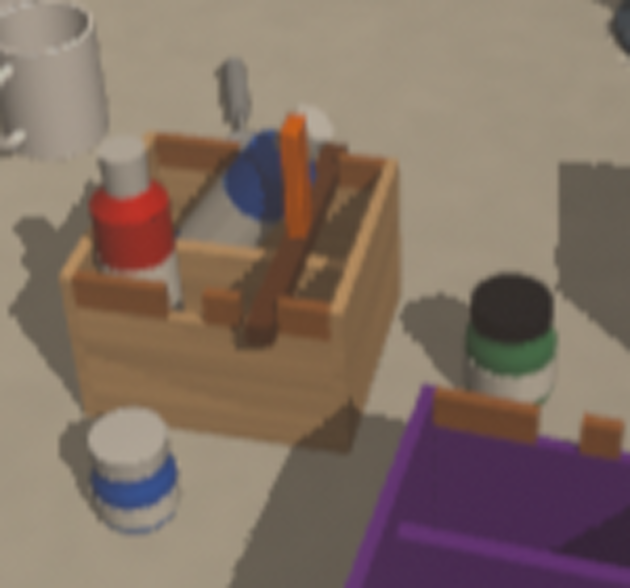

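The crop confirms the choice. The blue bottle leans over the dark bar in the lane on the robot's side, with its cap at about top (349,205). The red bottle stands in the other lane at (370,162), the tab is at (344.5,192), and the green jar is beyond the +y end. Next I measure.

```bash
cat > h.py <<'E'
import cv2,numpy as np
from scipy.spatial.transform import Rotation as R
from rig import bot,vision,job
np.set_printoptions(precision=4,suppress=True)
def K(n):
    c=vision.calibration(n); f=200/np.tan(np.radians(c['fov_y']/2))
    return np.array([[f,0,c['cx']],[0,f,c['cy']],[0,0,1]]),np.array(c['dist']),c
def tool(s):
    T=np.eye(4);T[:3,:3]=R.from_rotvec(s['eef_rot']).as_matrix();T[:3,3]=s['tcp_pos'];return T
def ray(n,uv,s=None):
    k,d,c=K(n); T=c['T'] if n!='wrist' else tool(s)@c['mount']
    p=cv2.undistortPoints(np.array(uv,float).reshape(-1,1,2),k,d).reshape(-1,2)
    r=np.c_[p,np.ones(len(p))]@T[:3,:3].T
    return T[:3,3],r
def onz(n,uv,z,s=None):
    o,r=ray(n,uv,s); return o+r*((z-o[2])/r[:,2])[:,None]
def proj(n,P,s=None):
    k,d,c=K(n); T=c['T'] if n!='wrist' else tool(s)@c['mount']; Ti=np.linalg.inv(T)
    return cv2.projectPoints(np.array(P,float).reshape(-1,1,3),cv2.Rodrigues(Ti[:3,:3])[0],Ti[:3,3],k,d)[0].reshape(-1,2)
def tri(l):
    A=np.zeros((3,3));b=np.zeros(3)
    for n,uv,s in l:
        o,r=ray(n,[uv],s); r=r[0]/np.linalg.norm(r[0]); M=np.eye(3)-np.outer(r,r); A+=M;b+=M@o
    return np.linalg.solve(A,b)
E
python3 - <<'E'
from h import *
s=bot.sense();print(tool(s))
cr=lambda x,y:(285+(x+.5)/6-.5,135+(y+.5)/5.4-.5)
C=[cr(*p) for p in [(183,213),(530,80),(675,355),(320,497)]]
P=onz('top',C,.118);print(P, P.mean(0)); 
v=(P[1]-P[0]+P[2]-P[3])/2; w=(P[0]-P[3]+P[1]-P[2])/2
print('bin -y dir',v,np.linalg.norm(v),'angle of +y',np.degrees(np.arctan2(-v[1],-v[0])),'x dir',w,np.linalg.norm(w),np.degrees(np.arctan2(w[1],w[0])))
im=cv2.imread('pics/a_top.png');b,g,r=[im[...,i].astype(int) for i in range(3)]
m=((r>120)&(g<r*.55)&(b<60)).astype(np.uint8); n,l,st,ce=cv2.connectedComponentsWithStats(m)
for i in range(1,n):
    if st[i,4]>15: print(st[i],ce[i])
print('tab',onz('top',[cr(357,298)],.191),'cap',onz('top',[cr(386,377)],.169),'red cap',onz('top',[cr(519,148)],.188))
cs=lambda x,y:(225+(x+.5)/4.2-.5,150+(y+.5)/4.2-.5)
print('tri tab',tri([('top',cr(360,298),None),('scene',cs(294,119),None)]),'tri cap', tri([('top',cr(386,377),None),('scene',cs(318,125),None)]),'red',tri([('top',cr(519,148),None),('scene',cs(123,148),None)]))
e=[cr(270,163),cr(433,488)];print('bar ends',onz('top',e,.111),proj('scene',P))
E
```

```text
[[-0.0003  0.2278 -0.9737  0.1537]
 [ 0.0014 -0.9737 -0.2278 -0.6569]
 [-1.     -0.0014  0.      0.2328]
 [ 0.      0.      0.      1.    ]]
[[ 0.6068  0.0376  0.118 ]
 [ 0.6773 -0.1199  0.118 ]
 [ 0.5379 -0.1856  0.118 ]
 [ 0.4645 -0.0258  0.118 ]] [ 0.5716 -0.0734  0.118 ]
bin -y dir [ 0.0719 -0.1586  0.    ] 0.17415290562177407 angle of +y 114.3787709625938 x dir [0.1409 0.0645 0.    ] 0.15493498256263805 24.608170865057648
[360 157   8  15  59] [363.4576 164.339 ]
[341 187   8   9  47] [344.5745 191.0213]
tab [[ 0.5551 -0.0372  0.191 ]] cap [[ 0.5199 -0.0514  0.169 ]] red cap [[ 0.6287 -0.1066  0.188 ]]
tri tab [ 0.5542 -0.0375  0.1933] tri cap [ 0.5192 -0.0502  0.1647] red [ 0.6288 -0.1065  0.1862]
bar ends [[ 0.6342 -0.0019  0.111 ]
 [ 0.4701 -0.0771  0.111 ]] [[305.4944 223.201 ]
 [239.6781 213.9949]
 [259.7466 180.2532]
 [319.6386 187.1028]]
```

```bash
python3 -m creep '[[-9,-20,-22.7,0,0,0],[-9,-20,-22.7,0,0,0],[-9,-20,-22.7,0,0,0],[-9,-20,-22.7,0,0,0],[-9,-20,-22.7,0,0,0],[-9,-20,-22.7,0,0,0],[-9,-20,-22.7,0,0,0],[-9,-20,-22.7,0,0,0],[-9,-20,-22.7,0,0,0],[-9,-20,-22.7,0,0,0],[-9,-20,-22.7,0,0,0],[-9,-20,-22.7,0,0,0]]'
python3 -m creep '[[0,-20,-22.7,0,0,0],[0,-20,-22.7,0,0,0],[0,-20,-22.7,0,0,0],[0,-20,-22.7,0,0,0],[0,-20,-22.7,0,0,0],[0,-20,-22.7,0,0,0],[0,-20,-22.7,0,0,0],[0,-20,-22.7,0,0,0],[0,-20,-22.7,0,0,0],[0,-20,-22.7,0,0,0],[0,-10,-12,0,0,0],[0,-6,-6,0,0,0]]'
```

```text
time: 1.15
tcp_pos: [0.3648, -0.36, 0.3419]
eef_rot: [2.1, 0.242, -2.1]
ft_force: [0.1, -0.4, -0.2]
finger_gap: 1.001
time: 2.15
tcp_pos: [0.5547, -0.0925, 0.3412]
eef_rot: [2.098, 0.248, -2.098]
ft_force: [-0.3, -0.1, -0.1]
finger_gap: 0.998
```

```bash
python3 -m creep '[[0,0,0,-3,0,0],[0,0,0,-3,0,0],[0,0,0,-3,0,0],[0,0,0,-2.3,0,0],[0,0,0,0,0,0],[0,0,0,0,0,0]]' 1; python3 - <<'E'
from h import *
s=bot.sense();im=vision.read_camera('wrist');cv2.imwrite('pics/c_wrist.png',im);np.savez('c.npz',T=s['tcp_pos'],r=s['eef_rot']);print(tool(s),s['q'],s['finger_gap'],s['time'])
E
```

```text
time: 2.65
tcp_pos: [0.5533, -0.0963, 0.3414]
eef_rot: [1.986, 0.428, -1.987]
ft_force: [0.8, -0.2, -0.6]
finger_gap: 0.629
[[-0.0005  0.412  -0.9112  0.5533]
 [-0.0005 -0.9112 -0.412  -0.0963]
 [-1.      0.0003  0.0007  0.3414]
 [ 0.      0.      0.      1.    ]] [ 0.4947  0.2435 -0.4881  1.6358  0.1184  1.2921 -1.1601] 0.6289399247654451 2.65
```

View pics/c_wrist.png

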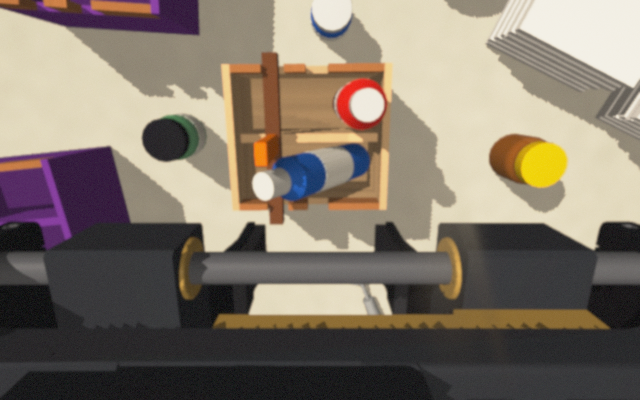

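The wrist view shows the bin nearly square to the tool: rim corners near (223,65), (391,63), (387,208) and (234,209). The bar runs from (270,54) to (277,222), the tab is at (266,150) and the blue cap at (263,185).

```bash
python3 - <<'E'
import cv2
im=cv2.imread('pics/c_wrist.png')[45:230,210:400]
cv2.imwrite('pics/c2.png',cv2.resize(im,None,fx=3.2*1.2,fy=3.2,interpolation=cv2.INTER_CUBIC))
E
```

```text
(no output)
```

View pics/c2.png

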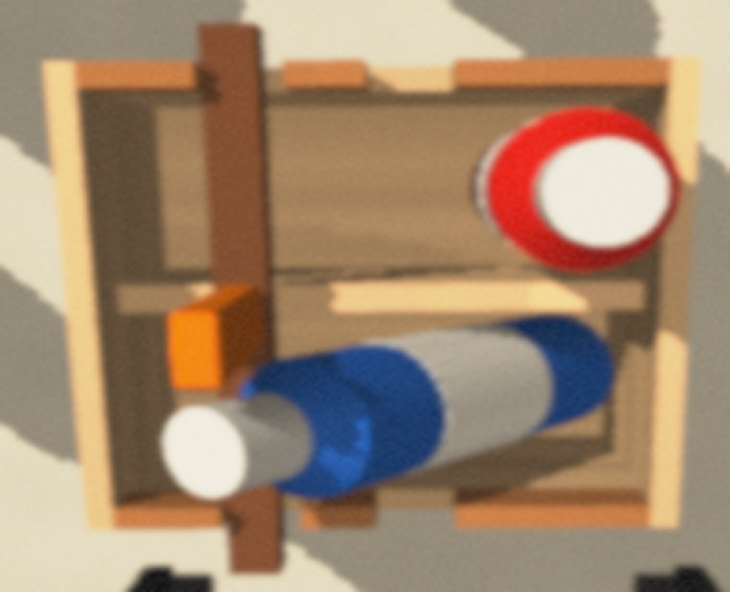

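```bash
python3 - <<'E'
from h import *
d=np.load('c.npz');s=dict(tcp_pos=d['T'],eef_rot=d['r'])
c=lambda L:[(210+(x+.5)/3.84-.5,45+(y+.5)/3.2-.5) for x,y in L]
w=lambda L,z:onz('wrist',c(L),z,s)
P=w([(43,62),(700,58),(680,527),(88,527)],.118)
ctr=P.mean(0);yd=((P[0]-P[1])+(P[3]-P[2]))/2;xd=((P[0]-P[3])+(P[1]-P[2]))/2
print(P,ctr,np.linalg.norm(yd)*1e3,np.linalg.norm(xd)*1e3,np.degrees(np.arctan2(yd[1],yd[0]))-90,np.degrees(np.arctan2(xd[1],xd[0])))
a=np.radians(24.4)
Bx=np.array([np.cos(a),np.sin(a),0]);By=np.array([-np.sin(a),np.cos(a),0])
def b(Q): Q=Q-ctr; return np.c_[Q@Bx,Q@By]*1e3
print('corners',b(P))
print('bar ends',b(w([(198,24),(258,28),(232,573),(282,571)],.111)))
print('notches',b(w([(197,70),(285,70),(366,70),(455,70),(302,515),(377,515),(455,515)],.118)))
print('tab',b(w([(170,313),(216,308),(174,388),(220,388)],.191)))
print('cap',b(w([(205,452)],.169)),'red',b(w([(605,192)],.188)), 'jar')
E
```

```text
[[ 0.6073  0.0405  0.118 ]
 [ 0.6807 -0.1189  0.118 ]
 [ 0.5381 -0.1861  0.118 ]
 [ 0.4655 -0.0256  0.118 ]] [ 0.5729 -0.0725  0.118 ] 175.821874834609 157.01530385889345 24.527094861835636 25.11454353094124
corners [[ 77.9967  88.6803]
 [ 79.0064 -86.7221]
 [-78.6163 -89.0993]
 [-78.3868  87.1412]]
bar ends [[ 90.2297  47.9024]
 [ 89.0124  31.7568]
 [-98.4744  46.0432]
 [-97.7158  30.6846]]
notches [[ 75.573   47.6866]
 [ 75.5579  24.1406]
 [ 75.5373   2.4621]
 [ 75.5074 -21.3598]
 [-73.9906  23.3399]
 [-74.02     1.0709]
 [-74.0497 -22.0908]]
tab [[  6.4756  44.8786]
 [  7.826   34.3519]
 [-14.3173  45.0078]
 [-14.3291  34.3513]]
cap [[-38.1375  42.3951]] red [[ 38.3626 -53.4685]] jar
```

```bash
python3 -m creep '[[0,-20,2,-0.3,0,0],[0,-20,2,0,0,0],[0,-20,2,0,0,0],[0,-20,2,0,0,0],[0,-18,2.5,0,0,0],[20,0,0,0,0,0],[30,0,0,0,0,0],[30,0,0,0,0,0],[30,0,0,0,0,0],[20,0,0,0,0,0],[0,0,0,0,0,0],[0,0,0,0,0,0]]' 1; python3 -m creep '[[15,0,0,0,0,0],[15,0,0,0,0,0],[10,0,0,0,0,0],[8,0,0,0,0,0],[3,0,0,0,0,0],[0,0,0,0,0,0]]'
python3 - <<'E'
from h import *
cv2.imwrite('pics/d_scene.png',cv2.resize(vision.read_camera('scene')[130:290,200:400],None,fx=4,fy=3.7));s=bot.sense()
d=s['tcp_pos'][:2]-[.5726,-.0728];a=np.radians(24.7);print(d@[np.cos(a),np.sin(a)],d@[-np.sin(a),np.cos(a)])
E
```

```text
time: 3.7
tcp_pos: [0.5028, -0.0108, 0.2112]
eef_rot: [1.981, 0.435, -1.984]
ft_force: [-0.4, -0.8, 1.1]
finger_gap: 0.0
time: 4.2
tcp_pos: [0.5034, -0.0107, 0.1607]
eef_rot: [1.983, 0.435, -1.982]
ft_force: [0.3, -0.7, 0.7]
finger_gap: 0.004
-0.036698472671326234 0.08524267651332262
```

View pics/d_scene.png

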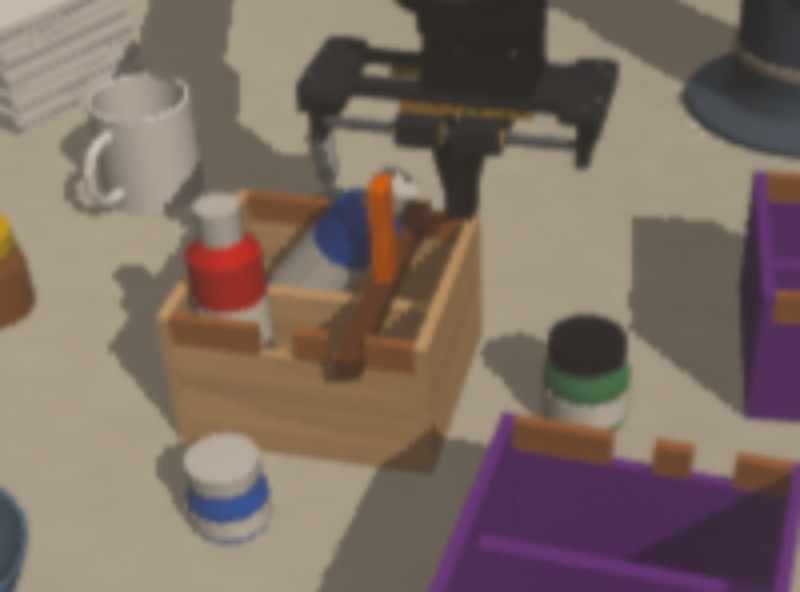

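```bash
python3 -m creep '[[0,8,0,0,0,0],[0,6,0,0,0,0],[0,6,0,0,0,0],[0,6,0,0,0,0],[0,6,0,0,0,0],[0,6,0,0,0,0],[0,6,0,0,0,0],[0,6,0,0,0,0]]'; python3 - <<'E'
from h import *
cv2.imwrite('pics/e_scene.png',cv2.resize(vision.read_camera('scene')[130:290,200:400],None,fx=4,fy=3.7));s=bot.sense()
d=s['tcp_pos'][:2]-[.5726,-.0728];a=np.radians(24.7);print(d@[np.cos(a),np.sin(a)],d@[-np.sin(a),np.cos(a)])
E
```

```text
time: 4.92
tcp_pos: [0.5253, -0.0504, 0.1633]
eef_rot: [1.987, 0.445, -1.98]
ft_force: [-7.6, 17.6, 25.4]
finger_gap: 0.005
-0.03368271321101126 0.037383673480244226
```

View pics/e_scene.png

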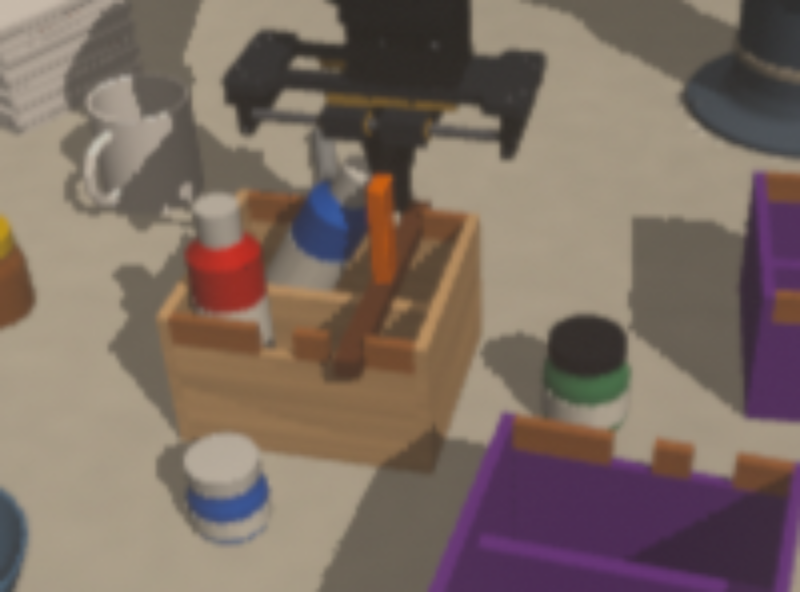

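The bottle is coming up. Friction from the rising cap drags the finger upward (25 N), so I'll let the tool rise along with it.

```bash
python3 -m creep '[[-3,3,0.3,0,0,0],[-3,5,0.3,0,0,0],[-2.5,5,0.3,0,0,0],[-2.5,5,0.3,0,0,0],[-2,5,0.3,0,0,0],[-2,5,0.3,0,0,0]]'; python3 - <<'E'
from h import *
cv2.imwrite('pics/f_scene.png',cv2.resize(vision.read_camera('scene')[130:290,200:400],None,fx=4,fy=3.7));s=bot.sense()
d=s['tcp_pos'][:2]-[.5726,-.0728];a=np.radians(24.7);print(d@[np.cos(a),np.sin(a)],d@[-np.sin(a),np.cos(a)])
E
```

```text
time: 5.47
tcp_pos: [0.5343, -0.0836, 0.1755]
eef_rot: [1.982, 0.434, -1.983]
ft_force: [-0.8, 0.2, -0.3]
finger_gap: 0.01
-0.039166223357516475 0.004938945127288051
```

View pics/f_scene.png

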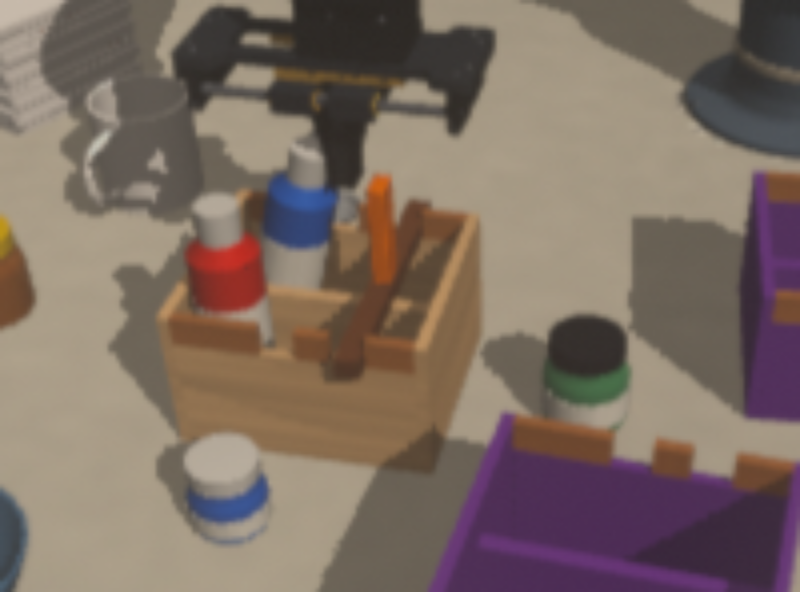

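The bottle now stands upright. I'll back off, rise, open the gripper and check from above the tab.

```bash
python3 -m creep '[[0,-6,0,0,0,0],[-6,-10,0,0,0,0],[-15,-10,0,0,0,0],[-25,-8,0,0,0,0],[-30,0,0,0,0,0],[-30,0,-7,0,0,0],[-30,0,-14,0,0,0],[-24,0,-14,0,0,0],[0,0,0,0,0,0],[0,0,0,0,0,0],[0,0,0,0,0,0]]' -0.2; python3 - <<'E'
from h import *
s=bot.sense();im=vision.read_camera('wrist');cv2.imwrite('pics/g_wrist.png',im);np.savez('g.npz',T=s['tcp_pos'],r=s['eef_rot']);print(tool(s),s['finger_gap'])
E
```

```text
time: 6.43
tcp_pos: [0.5506, -0.036, 0.3348]
eef_rot: [1.98, 0.437, -1.984]
ft_force: [0.2, -0.0, -0.5]
finger_gap: 0.591
[[-0.0019  0.4202 -0.9074  0.5506]
 [-0.0003 -0.9074 -0.4202 -0.036 ]
 [-1.     -0.0005  0.0019  0.3348]
 [ 0.      0.      0.      1.    ]] 0.590550782666106
```

View pics/g_wrist.png

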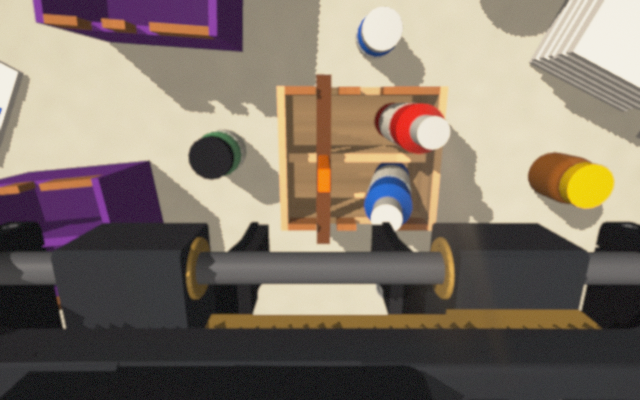

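```bash
cat >> h.py <<'E'
def bn(Q,ctr=(.5726,-.0728),deg=24.7):
    a=np.radians(deg);d=(np.atleast_2d(Q)[:,:2]-ctr)*1e3
    return np.c_[d@[np.cos(a),np.sin(a)],d@[-np.sin(a),np.cos(a)]]
E
python3 - <<'E'
from h import *
im=cv2.imread('pics/g_wrist.png')[65:255,265:465]
cv2.imwrite('pics/g2.png',cv2.resize(im,None,fx=4,fy=3,interpolation=cv2.INTER_CUBIC))
d=np.load('g.npz');s=dict(tcp_pos=d['T'],eef_rot=d['r'])
print(bn(onz('wrist',[(387,216),(432,132)],.188,s)),bn(onz('wrist',[(324,170)],.191,s)),bn(s['tcp_pos']))
E
```

```text
[[-37.0928 -17.8985]
 [ 38.9154 -52.3835]] [[ 6.1616 39.9384]] [[-4.5708 42.6195]]
```

View pics/g2.png

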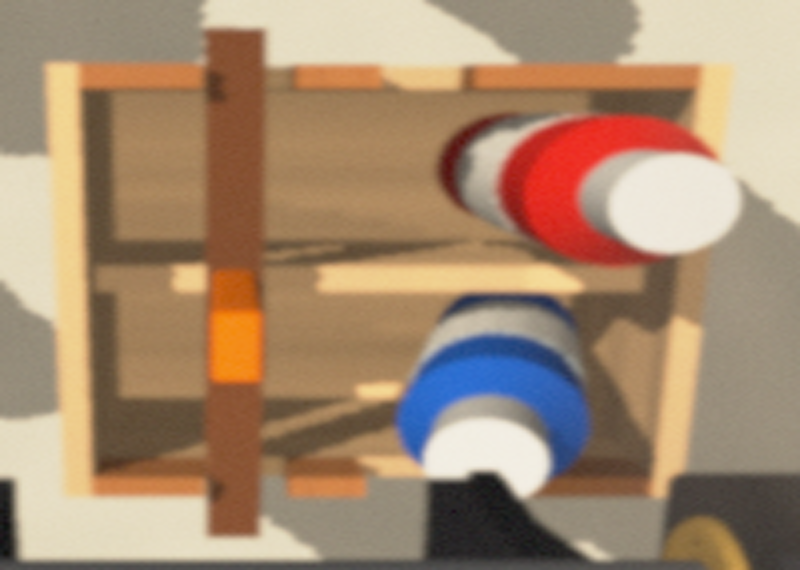

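```bash
python3 - <<'E'
from h import *
for n,(r,c) in dict(scene=((130,290),(200,400)),top=((135,245),(285,415))).items():
    cv2.imwrite(f'pics/h_{n}.png',cv2.resize(vision.read_camera(n)[r[0]:r[1],c[0]:c[1]],None,fx=4 if n=='scene' else 6,fy=3.7 if n=='scene' else 5.4,interpolation=cv2.INTER_CUBIC))
E
```

```text
(no output)
```

View pics/h_scene.png

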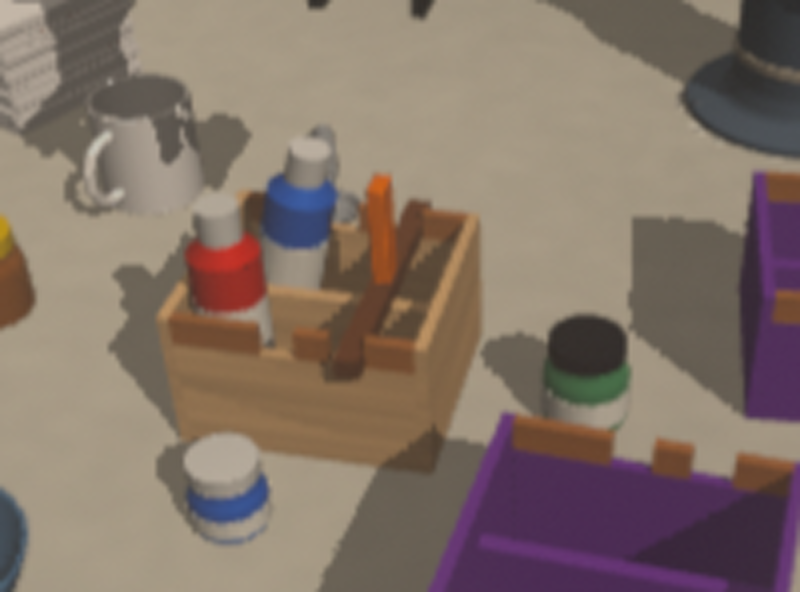

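View pics/h_top.png

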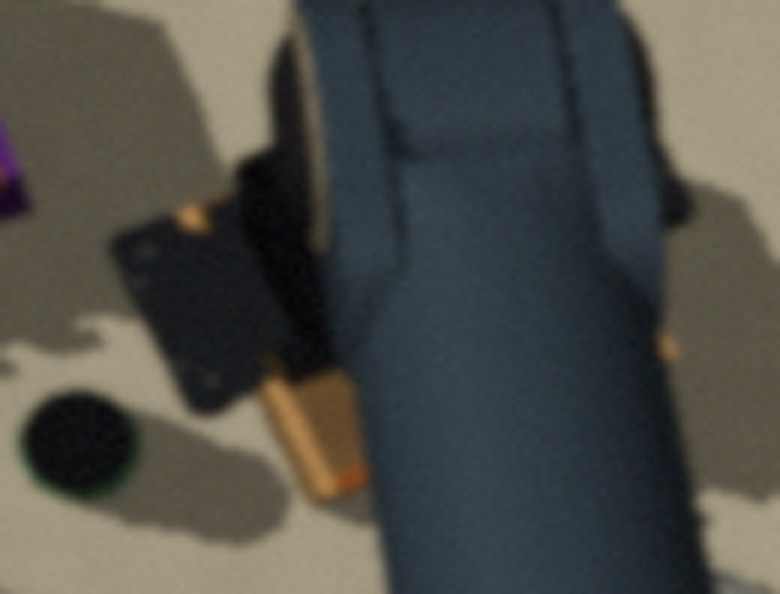

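```bash
python3 - <<'E'
from h import *
d=np.load('g.npz');s=dict(tcp_pos=d['T'],eef_rot=d['r'])
for nm,w,sc in [('blue',(387,217),(200+309/4,130+147/3.7)),('red',(265+675/4,65+203/3),(200+217/4,130+203/3.7))]:
    p=tri([('wrist',w,s),('scene',sc,None)]);print(nm,p,bn(p))
# predicted cap for upright bottle at bin y
a=np.radians(24.7)
def W(x,y,z): return [.5726+(x*np.cos(a)-y*np.sin(a))/1e3,-.0728+(x*np.sin(a)+y*np.cos(a))/1e3,z]
for y in(-53,-35,-20): print(y,proj('wrist',[W(-38,y,.188),W(-38,y,.008),W(-14,y,.02)],s).round(0).tolist(),proj('scene',[W(-38,y,.188)]))
# foot edges seen at row ~ bottom
f=lambda x,y:(265+x/4,65+y/3)
print(bn(onz('wrist',[f(455,305),f(575,310)],.012,s)), bn(onz('wrist',[f(398,400),f(590,425)],.14,s)))
E
```

```text
blue [ 0.5451 -0.1045  0.1879] [[-38.2695 -17.3189]]
red [ 0.6295 -0.1053  0.1873] [[ 38.111  -53.2559]]
-53 [[425.0, 217.0], [388.0, 175.0], [390.0, 160.0]] [[264.0679 168.3584]]
-35 [[406.0, 217.0], [375.0, 175.0], [377.0, 160.0]] [[270.5495 169.0551]]
-20 [[389.0, 217.0], [365.0, 175.0], [366.0, 160.0]] [[275.9841 169.6396]]
[[-24.9695 -38.8184]
 [-27.2395 -80.9493]] [[-34.2114  -3.233 ]
 [-43.2034 -54.0896]]
```

Triangulated, the cap is at bin y ≈ -17 while the foot is around -60, so the bottle still leans about 13° and is jammed against the foot wall. I'll close the gripper and push again further up.

```bash
python3 -m creep '[[0,0,10,0,0,0],[0,0,12,0,0,0],[0,0,11,0,0,0],[20,0,0,0,0,0],[30,0,0,0,0,0],[30,0,0,0,0,0],[30,0,0,0,0,0],[25,0,0,0,0,0],[15,0,0,0,0,0],[8,0,0,0,0,0],[0,0,0,0,0,0]]' 1; python3 -m creep '[[0,10,0,0,0,0],[0,10,0,0,0,0],[0,5,0,0,0,0],[0,5,0,0,0,0],[0,4,0,0,0,0],[0,4,0,0,0,0],[0,4,0,0,0,0],[0,4,0,0,0,0],[0,3,0,0,0,0],[0,3,0,0,0,0]]';  python3 - <<'E'
from h import *
cv2.imwrite('pics/i_scene.png',cv2.resize(vision.read_camera('scene')[130:290,200:400],None,fx=4,fy=3.7));s=bot.sense()
print(bn(s['tcp_pos']),s['ft_force'],s['finger_gap'])
E
```

```text
time: 7.5
tcp_pos: [0.52, -0.0514, 0.1761]
eef_rot: [1.98, 0.435, -1.987]
ft_force: [-0.7, 0.8, -1.0]
finger_gap: 0.006
time: 8.33
tcp_pos: [0.5438, -0.0981, 0.1775]
eef_rot: [1.982, 0.435, -1.982]
ft_force: [-0.1, 0.3, -0.8]
finger_gap: 0.006
[[-36.8704 -11.575 ]] [ 1.2644 -0.5387  0.1927] 0.005267435912451973
```

View pics/i_scene.png

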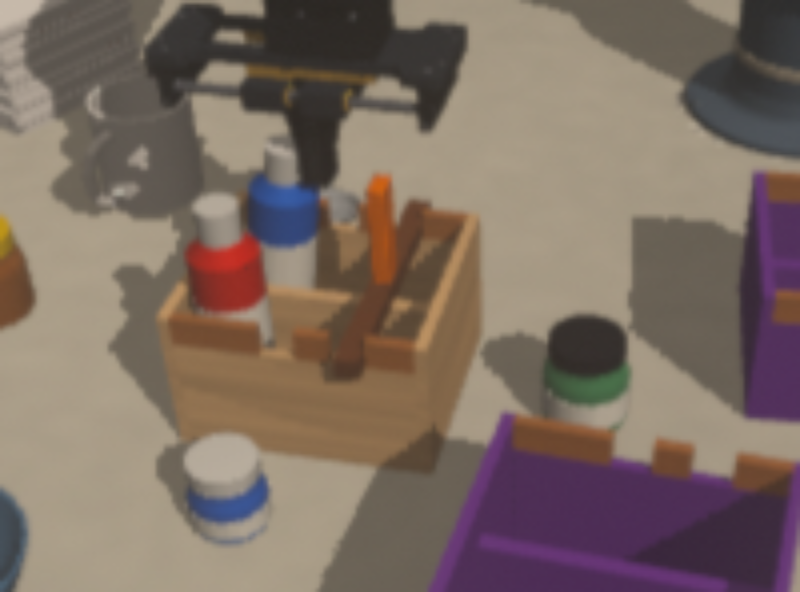

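```bash
python3 -m creep '[[0,3,0,0,0,0],[0,3,0,0,0,0],[0,2,0,0,0,0],[0,0,0,0,0,0]]';  python3 -m creep '[[0,2,0,0,0,0],[0,2,0,0,0,0],[0,0,0,0,0,0]]';python3 - <<'E'
from h import *
cv2.imwrite('pics/j_scene.png',cv2.resize(vision.read_camera('scene')[130:290,200:400],None,fx=4,fy=3.7));s=bot.sense()
print(bn(s['tcp_pos']),s['ft_force'],s['finger_gap'])
E
```

```text
time: 8.72
tcp_pos: [0.5471, -0.1057, 0.1775]
eef_rot: [1.983, 0.434, -1.983]
ft_force: [0.4, -0.4, -0.8]
finger_gap: 0.006
time: 8.97
tcp_pos: [0.5488, -0.1092, 0.1776]
eef_rot: [1.983, 0.435, -1.982]
ft_force: [-0.1, 0.9, 0.6]
finger_gap: 0.004
[[-36.8069 -22.872 ]] [ 0.4346  0.7002 -0.9044] 0.0067566627594593314
```

View pics/j_scene.png

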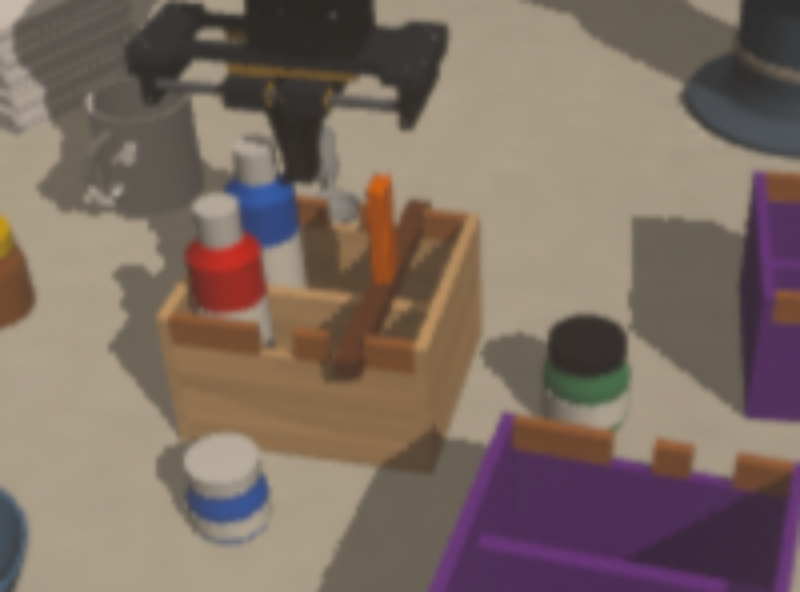

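```bash
python3 -m creep '[[0,-5,0,0,0,0],[0,-10,0,0,0,0],[-5,-15,0,0,0,0],[-15,-15,0,0,0,0],[-25,-17,0,0,0,0],[-30,0,0,0,0,0],[-30,0,-4,0,0,0],[-30,0,-10,0,0,0],[-22,0,-10,0,0,0],[0,0,-10,0,0,0],[0,0,0,0,0,0],[0,0,0,0,0,0]]' ; python3 - <<'E'
from h import *
s=bot.sense();im=vision.read_camera('wrist');cv2.imwrite('pics/k_wrist.png',im);np.savez('k.npz',T=s['tcp_pos'],r=s['eef_rot']);print(bn(s['tcp_pos']),s['tcp_pos'],s['time'])
im=im[65:255,265:465]
cv2.imwrite('pics/k2.png',cv2.resize(im,None,fx=4,fy=3,interpolation=cv2.INTER_CUBIC))
cv2.imwrite('pics/k_scene.png',cv2.resize(vision.read_camera('scene')[130:290,200:400],None,fx=4,fy=3.7,interpolation=cv2.INTER_CUBIC))
E
```

```text
time: 10.02
tcp_pos: [0.5525, -0.0368, 0.3337]
eef_rot: [1.979, 0.438, -1.983]
ft_force: [0.0, -0.2, -0.2]
finger_gap: 0.004
[[-3.2323 41.0713]] [ 0.5525 -0.0368  0.3337] 10.0167
```

View pics/k2.png

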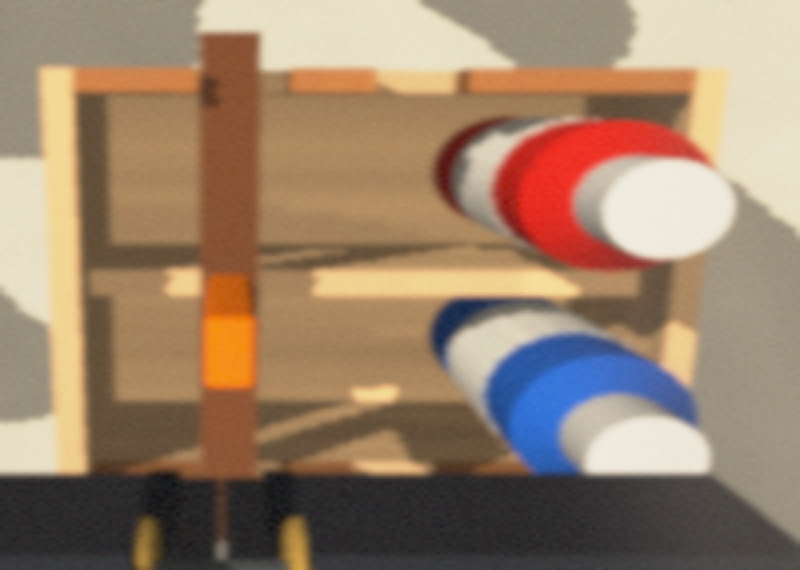

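View pics/k_scene.png

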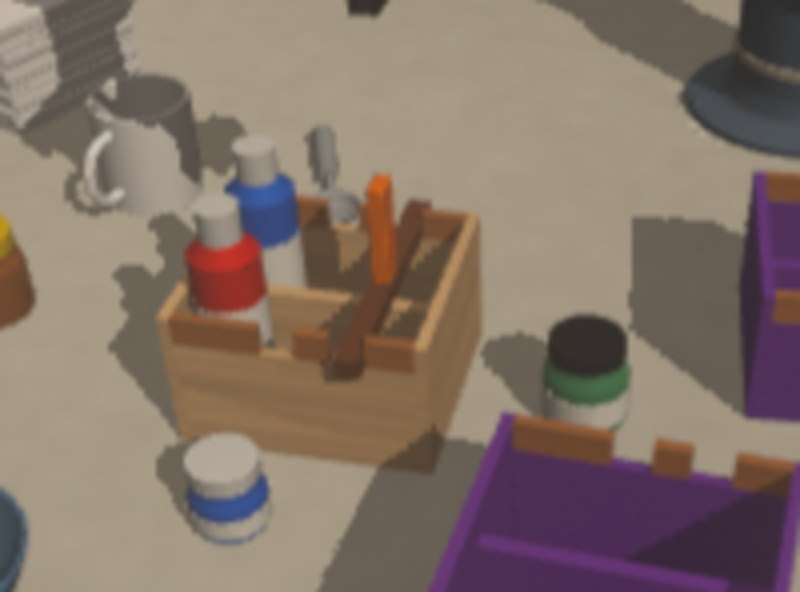

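Blue is now upright beside red: caps at crop (648,455) and (668,210), with matching lean from perspective. Next I locate the tab.

```bash
python3 - <<'E'
from h import *
f=lambda L:[(265+(x+.5)/4-.5,65+(y+.5)/3-.5) for x,y in L]
for n,tab,bar,co in [('k',[(207,315),(257,313),(205,388),(256,390)],[(200,33),(258,32)],[(40,68),(727,70)]),('g',[(212,311),(262,309),(210,382),(263,383)],[(205,30),(265,30),(208,535),(259,535)],[(46,64),(733,65),(668,496),(66,495)])]:
    d=np.load(n+'.npz');s=dict(tcp_pos=d['T'],eef_rot=d['r'])
    t=onz('wrist',f(tab),.191,s);print(n,'tab',bn(t),t.mean(0),bn(t.mean(0)));print('bar',bn(onz('wrist',f(bar),.111,s)));print('cor',bn(onz('wrist',f(co),.118,s)),'tcp',bn(s['tcp_pos']), s['tcp_pos'])
E
```

```text
k tab [[  7.9914  45.098 ]
 [  8.6199  34.2299]
 [-13.9663  45.5267]
 [-14.5384  34.2192]] [ 0.5533 -0.0379  0.191 ] [[-2.9733 39.7685]]
bar [[90.7258 47.8464]
 [91.1    32.8785]]
cor [[ 78.8242  88.615 ]
 [ 78.6612 -86.7723]] tcp [[-3.2323 41.0713]] [ 0.5525 -0.0368  0.3337]
g tab [[  7.6268  45.5059]
 [  8.2464  34.6113]
 [-13.7483  45.9332]
 [-14.023   34.163 ]] [ 0.5532 -0.0377  0.191 ] [[-2.9745 40.0534]]
bar [[ 90.4225  47.9581]
 [ 90.4595  32.44  ]
 [-97.3925  47.1772]
 [-97.3494  32.1852]]
cor [[ 78.8489  88.5673]
 [ 78.8661 -87.1107]
 [-77.9389 -84.084 ]
 [-78.0473  87.6376]] tcp [[-4.5708 42.6195]] [ 0.5506 -0.036   0.3348]
```

```bash
python3 -m creep '[[0,1.2,0,0,0,0],[0,0,0,0,0,0],[0,0,0,0,0,0],[20,0,0,0,0,0],[30,0,0,0,0,0],[30,0,0,0,0,0],[30,0,0,0,0,0],[25,0,0,0,0,0],[18,0,0,0,0,0],[12,0,0,0,0,0],[8,0,0,0,0,0],[0,0,0,0,0,0]]' -0.2; python3 - <<'E'
from h import *
s=bot.sense();print(bn(s['tcp_pos']),s['tcp_pos'],s['ft_force'],tool(s)[:3,:3])
im=vision.read_camera('wrist');cv2.imwrite('pics/l_wrist.png',im)
E
```

```text
time: 11.12
tcp_pos: [0.5533, -0.0394, 0.1602]
eef_rot: [1.98, 0.436, -1.985]
ft_force: [-0.1, -0.3, 0.4]
finger_gap: 0.594
[[-3.585  38.3862]] [ 0.5533 -0.0394  0.1602] [-0.1385 -0.3098  0.3523] [[-0.0025  0.4189 -0.908 ]
 [ 0.0002 -0.908  -0.4189]
 [-1.     -0.0012  0.0022]]
```

View pics/l_wrist.png

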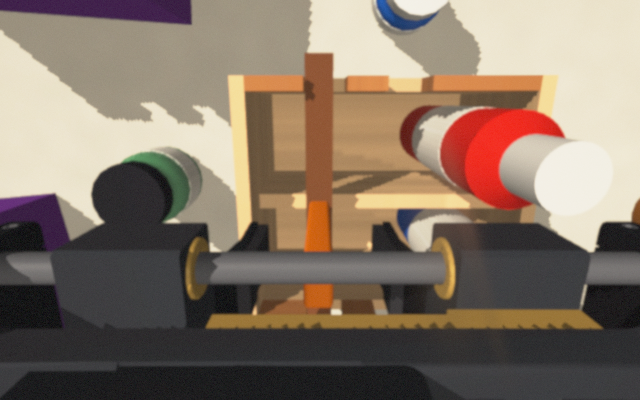

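The tab sits centred between the fingers at column 319, so I close.

```bash
python3 -m creep '[[0,0,0,0,0,0],[0,0,0,0,0,0],[0,0,0,0,0,0],[0,0,0,0,0,0],[0,0,0,0,0,0],[0,0,0,0,0,0],[0,0,0,0,0,0],[0,0,0,0,0,0],[0,0,0,0,0,0]]' 1; python3 -m creep '[[-5,0,0,0,0,0],[-8,0,0,0,0,0],[-10,0,0,0,0,0],[-10,0,0,0,0,0],[-5,0,0,0,0,0],[0,0,0,0,0,0],[0,0,0,0,0,0]]'; python3 - <<'E'
from h import *
s=bot.sense();print(bn(s['tcp_pos']),s['tcp_pos'],s['ft_force'],s['wrist_torque'],tool(s)[:3,:3])
np.savez('m.npz',T=s['tcp_pos'],r=s['eef_rot'])
im=vision.read_camera('wrist');cv2.imwrite('pics/m_wrist.png',im)
cv2.imwrite('pics/m_scene.png',cv2.resize(vision.read_camera('scene')[130:290,200:400],None,fx=4,fy=3.7,interpolation=cv2.INTER_CUBIC))
E
```

```text
time: 11.92
tcp_pos: [0.554, -0.0392, 0.1616]
eef_rot: [1.982, 0.435, -1.982]
ft_force: [0.0, -0.0, 0.2]
finger_gap: 0.132
time: 12.5
tcp_pos: [0.5542, -0.0393, 0.2001]
eef_rot: [1.983, 0.435, -1.981]
ft_force: [-0.5, 0.2, -2.7]
finger_gap: 0.137
[[-2.7096 38.0737]] [ 0.5542 -0.0393  0.2001] [-0.5153  0.2447 -2.7215] [-0.0067  0.0123 -0.053 ] [[ 0.001   0.4188 -0.9081]
 [-0.0003 -0.9081 -0.4188]
 [-1.      0.0007 -0.0008]]
```

View pics/m_wrist.png

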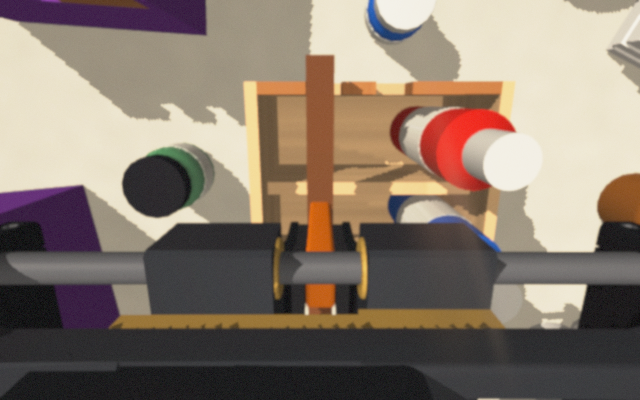

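View pics/m_scene.png

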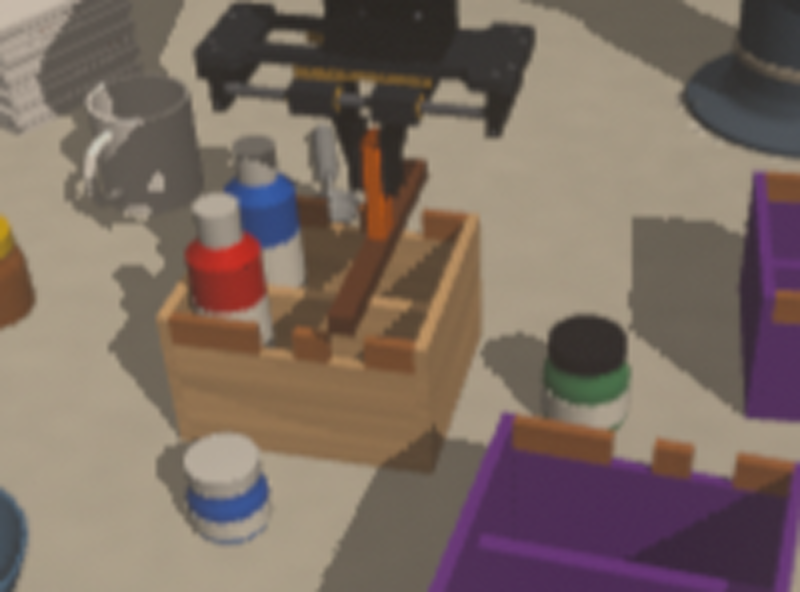

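```bash
python3 - <<'E'
import cv2
im=cv2.imread('pics/m_wrist.png')[45:120,235:525]
cv2.imwrite('pics/m2.png',cv2.resize(im,(800,375),interpolation=cv2.INTER_CUBIC))
E
```

```text
(no output)
```

View pics/m2.png

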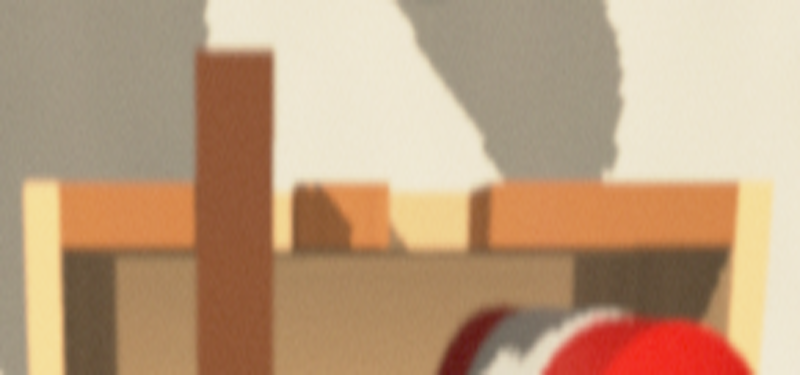

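```bash
python3 - <<'E'
from h import *
d=np.load('m.npz');s=dict(tcp_pos=d['T'],eef_rot=d['r'])
f=lambda L:[(235+(x+.5)*290/800-.5,45+(y+.5)*75/375-.5) for x,y in L]
w=lambda L,z:bn(onz('wrist',f(L),z,s))
print('end',w([(197,50),(272,50)],.1495),'lower',w([(197,370),(272,370)],.1495));print('corners',w([(24,180),(774,180)],.118));print('notch',w([(389,185),(490,185),(389,245),(490,245)],.118));print(bn(s['tcp_pos']))
E
```

```text
end [[91.3233 46.4726]
 [91.3385 31.5564]] lower [[56.954  46.7967]
 [56.9689 31.1761]]
corners [[ 79.3737  88.3126]
 [ 79.4186 -87.168 ]]
notch [[ 78.854    2.786 ]
 [ 78.8557 -20.8789]
 [ 71.3948   2.465 ]
 [ 71.3985 -21.4054]]
[[-2.7096 38.0737]]
```

```bash
python3 -m creep '[[0,4,-0.4,0,0,0],[0,7,-0.7,0,0,0],[0,9,-0.7,0,0,0],[0,9,-0.7,0,0,0],[0,9,-0.7,0,0,0],[0,7,-0.7,0,0,0],[0,3.6,0,0,0,0],[0,0,0,0,0,0],[0,0,0,0,0,0]]'; python3 - <<'E'
from h import *
s=bot.sense();print(bn(s['tcp_pos']),s['tcp_pos'],s['ft_force'],s['wrist_torque'],tool(s)[:3,:3])
np.savez('n.npz',T=s['tcp_pos'],r=s['eef_rot'])
im=vision.read_camera('wrist')
cv2.imwrite('pics/n_wrist.png',im);cv2.imwrite('pics/n2.png',cv2.resize(im[45:225,180:480],(800,480),interpolation=cv2.INTER_CUBIC))
cv2.imwrite('pics/n_scene.png',cv2.resize(vision.read_camera('scene')[130:290,200:400],None,fx=4,fy=3.7,interpolation=cv2.INTER_CUBIC))
E
```

```text
time: 13.35
tcp_pos: [0.5779, -0.0818, 0.1994]
eef_rot: [1.983, 0.435, -1.983]
ft_force: [-0.7, 0.8, -1.7]
finger_gap: 0.138
[[  1.039  -10.3752]] [ 0.5779 -0.0818  0.1994] [-0.657   0.8335 -1.7367] [-0.0136 -0.0403 -0.0428] [[-0.0003  0.4186 -0.9081]
 [ 0.0004 -0.9081 -0.4186]
 [-1.     -0.0005  0.0002]]
```

View pics/n2.png

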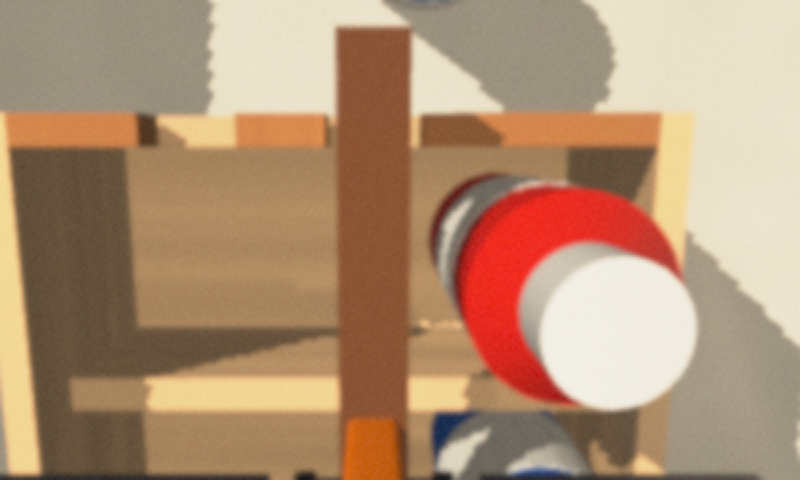

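View pics/n_scene.png

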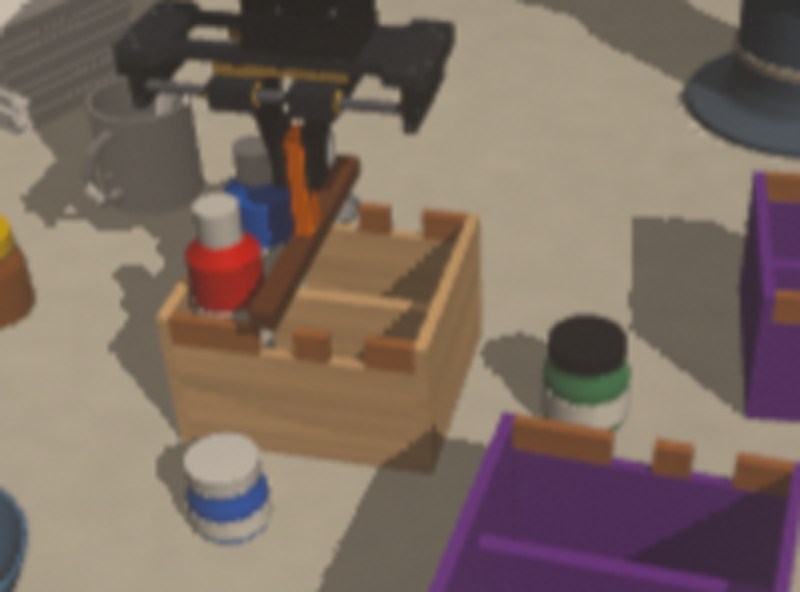

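```bash
python3 - <<'E'
from h import *
d=np.load('n.npz');s=dict(tcp_pos=d['T'],eef_rot=d['r'])
f=lambda L:[(180+(x+.5)*.375-.5,45+(y+.5)*.375-.5) for x,y in L]
w=lambda L,z:bn(onz('wrist',f(L),z,s))
print('end',w([(337,27),(411,27)],.149),'low',w([(340,410),(409,410)],.149));print('corner,notch',w([(693,113),(326,114),(421,114),(326,146),(421,146)],.118))
E
```

```text
end [[ 94.8807  -1.9239]
 [ 94.8912 -17.1282]] low [[ 13.0108  -1.8237]
 [ 13.0271 -17.5926]]
corner,notch [[ 79.097  -86.8573]
 [ 78.85     2.1348]
 [ 78.8677 -20.9275]
 [ 71.3513   2.2306]
 [ 71.3698 -21.0336]]
```

Bar and notch are aligned to about 0.1 mm in y, and the overhang is 15.9 mm against 16 mm ideal. I lower it.

```bash
python3 -m creep '[[5,0,0,0,0,0],[7,0,0,0,0,0],[7,0,0,0,0,0],[6,0,0,0,0,0],[5,0,0,0,0,0],[3,0,0,0,0,0],[2,0,0,0,0,0],[1,0,0,0,0,0],[0,0,0,0,0,0]]'; python3 -m creep '[[1,0,0,0,0,0],[1,0,0,0,0,0],[0.5,0,0,0,0,0],[0,0,0,0,0,0],[0,0,0,0,0,0]]'
```

```text
time: 14.2
tcp_pos: [0.578, -0.0818, 0.1634]
eef_rot: [1.982, 0.435, -1.982]
ft_force: [-0.5, 0.2, -2.0]
finger_gap: 0.132
time: 14.62
tcp_pos: [0.5782, -0.0818, 0.1616]
eef_rot: [1.983, 0.435, -1.982]
ft_force: [-1.4, -0.2, 3.2]
finger_gap: 0.13
```

```bash
python3 -m creep '[[0,0,0,0,0,0],[0,0,0,0,0,0],[0,0,0,0,0,0],[0,0,0,0,0,0],[0,0,0,0,0,0],[0,0,0,0,0,0]]' 0.3; python3 -m creep '[[-5,0,0,0,0,0],[-10,0,0,0,0,0],[-20,0,0,0,0,0],[-30,0,0,0,0,0],[-30,0,0,0,0,0],[-30,0,0,0,0,0],[-30,0,0,0,0,0],[-30,0,0,0,0,0],[-10,0,0,0,0,0],[0,0,0,0,0,0],[0,0,0,0,0,0]]'; python3 - <<'E'
from h import *
s=bot.sense();print(bn(s['tcp_pos']),s['tcp_pos'],s['ft_force'])
np.savez('o.npz',T=s['tcp_pos'],r=s['eef_rot'])
im=vision.read_camera('wrist')
cv2.imwrite('pics/o_wrist.png',im);cv2.imwrite('pics/o2.png',cv2.resize(im[65:245,220:420],(800,600),interpolation=cv2.INTER_CUBIC))
cv2.imwrite('pics/o_scene.png',cv2.resize(vision.read_camera('scene')[130:290,200:400],None,fx=4,fy=3.7,interpolation=cv2.INTER_CUBIC))
E
```

```text
time: 15.12
tcp_pos: [0.578, -0.0818, 0.161]
eef_rot: [1.982, 0.435, -1.982]
ft_force: [0.8, -0.3, 0.3]
finger_gap: 0.345
time: 16.03
tcp_pos: [0.5777, -0.0817, 0.356]
eef_rot: [1.982, 0.435, -1.982]
ft_force: [0.5, 0.1, -0.2]
finger_gap: 0.355
[[  0.888  -10.2076]] [ 0.5777 -0.0817  0.356 ] [ 0.4709  0.1144 -0.1574]
```

View pics/o2.png

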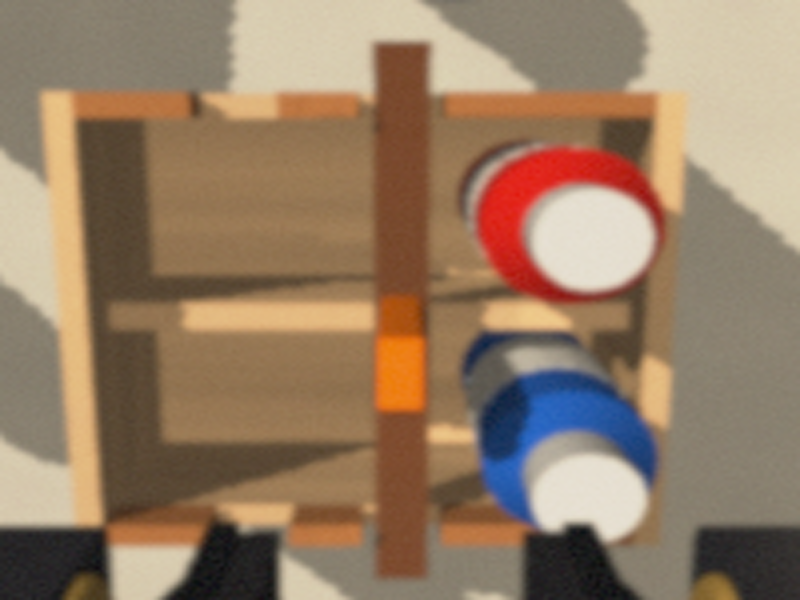

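View pics/o_scene.png

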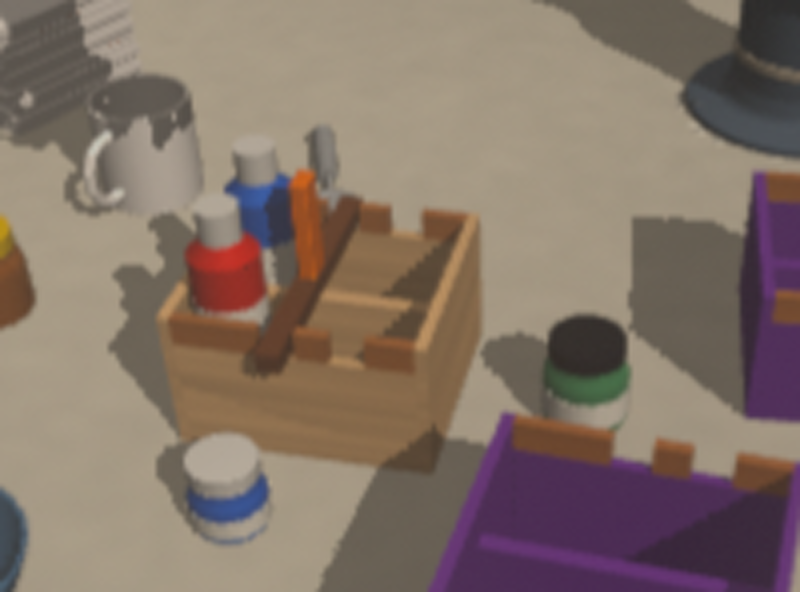

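```bash
python3 - <<'E'
from h import *
d=np.load('o.npz');s=dict(tcp_pos=d['T'],eef_rot=d['r'])
f=lambda L:[(220+(x+.5)/4-.5,65+(y+.5)*.3-.5) for x,y in L]
w=lambda L,z:bn(onz('wrist',f(L),z,s))
print('bar',w([(375,43),(431,43),(378,578),(425,578)],.111));print('rim',w([(43,93),(686,93),(657,545),(75,545)],.118))
print('notch',w([(358,105),(445,105),(363,530),(441,530)],.118),'tab',w([(400,373)],.191),'caps r,b',w([(590,237),(588,494)],.188))
g=lambda x,y:(200+x/4,130+y/3.7)
print('tri blue',bn(tri([('wrist',f([(588,494)])[0],s),('scene',g(255,148),None)])))
E
```

```text
bar [[ 94.7961  -2.2124]
 [ 94.8144 -17.5589]
 [-94.0327  -2.447 ]
 [-94.0158 -16.9846]]
rim [[ 78.7008  88.0211]
 [ 78.9284 -86.8927]
 [-78.202  -86.7016]
 [-78.3995  88.6965]]
notch [[ 75.0783   2.3714]
 [ 75.1067 -21.3657]
 [-72.5606   1.88  ]
 [-72.5332 -21.5519]] tab [[ 1.3659 -9.2107]] caps r,b [[ 39.1982 -52.9254]
 [-35.511  -55.1563]]
tri blue [[-37.5736 -55.1721]]
```

```bash
python3 - <<'E'
from rig import job
print(job.hand_in())
E
```

```text
the job is handed in; nothing more can be done
None
```

The blue bottle stands upright in its own lane, the stop bar is seated in the inner notches, and the job is handed in at about 16 s on the robot clock, well under the 58 s limit.

- **Blue bottle:** The first push left it jammed at about 13° against the foot wall. I saw this in the check picture and pushed again, higher up. The last check has its cap at bin (-37.6, -55) mm, level with the red bottle's cap, so it is upright against the foot wall.
- **Stop bar:** I lifted it by the orange tab, moved it about 48.5 mm towards the bottles and about 4 mm sideways to centre it, then lowered it until it touched. The last check puts it within about 0.2 mm of centre across the bin and within about 0.5 mm of the middle of the notch at both ends. Its height at contact matched the height where I gripped it.
- **Red bottle and bystanders:** The red bottle is still standing at its start position to within about 1 mm. I saw nothing else disturbed in the views; I did not re-measure the bystanders individually.
- **Forces:** The largest wrist force I read was about 32 N, during the first push, when friction from the rising cap dragged the finger upwards.

No final check failed, and the gripper was clear of everything before I handed in. The one disagreement was the blue cap's position across the bin: one view on its own gave x = -35.5 mm, two views together gave -37.6 mm.

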